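# Purge the bench dispenser into the beaker

### The arm

A 6-joint arm with a two-finger parallel gripper is mounted at the origin on a cart in front of the work surface, level with it; the furniture and walls round the work are solid. World frame = base frame: x ahead of the robot, y to its left, z up, the work surface at z = 0. Lengths are in mm, angles in rad, forces in N, time in s.
With the tool pointing down it reaches from about 350 to 925 mm from the base axis. Payload 6.4 kg.
Tool frame: the origin (TCP) lies midway between the tips of the shut fingers; the grasp point (between the pads) lies 19 mm behind it; x points along the fingers, y is the direction in which the jaws open and shut, and the axes are right-handed (so a half turn about x gives the same grasp; the last joint's range is limited). The gripper opens to 85 mm and grips with 20 to 120 N. Pads are 22 mm wide; open, the fingers measure 114 mm over their backs; the gripper's body (76 mm by 85 mm) begins 54 mm behind the grasp point. The pads swing forward as they close: fully open they stand 13 mm farther back than shut.
Start: joints at [-1.341, 0.245, 1.558, -0, 1.339, -0.174], TCP at [255.401, -597.733, 231.29] pointing down, gripper open.
Joint ranges: [-3.13, 3.13], [-1.02, 2.26], [0.13, 2.54], [-0.95, 4.09], [0.21, 2.88], [-2.74, 2.74]. Speed limits (rad/s): [2.57, 2.57, 3.14, 3.14, 3.14, 3.14].

### API

Orientations are given as [roll, pitch, yaw] about the fixed x, y, z axes, in that order (R = Rz(yaw) Ry(pitch) Rx(roll)).
In Python, from station import get_obs, get_image, camera_params, job_done, spot_in, regions_of gives the robot as it stands.
- The arm moves only by the tool carry_out, never from a script. Its argument "increments" is a list of rows, each a list of 3 entries, a list of its own where there are three numbers: the shift along the tool's x, y, z in mm, then the turn about the tool's x in rad, then the closure, from -1 (fully open) to 1 (shut), so that 0 is half open. A call has exactly 5 rows; each row shifts and turns the pose as measured when the row begins, along the tool's axes as they then stand; what a row does not reach is not made up. A row lasts 1/10 s, in which the tool goes at most 50 mm and 8.59 degrees, less where a joint would pass 70% of its speed; a pose out of reach is approached as far as the arm can. A call with a gripper value outside its range is refused whole. The fingers move at their own pace and stop on an object; "force" is the grip in N (left out, the last holds). Time passes only in rows, so rows that do not move let the fingers close, or fill a call up. It gives the time, the measured TCP pose, the force and the opening at its end, in the units of the state.
- get_obs(): the state, without advancing time (a new reading comes with each control period).
- get_image(name): name is "scene" or "side" or "wrist"; returns (picture, depth): 384x512x3 uint8, red, green, blue; 384x512 float32, mm along the optical axis (not along the pixel's ray), 0 where there is no reading.
- camera_params(name): a dict with "mtx" (3x3 intrinsics, pixels), "view" (4x4, takes a point from world to camera coordinates). Camera axes: x right, y down, z forward; pixel columns grow to the right and rows downward; lengths in mm; the calibration is good to about 2 mm. A picture is of the moment at which its call begins: read the wrist's pose just before it. camera_params takes no time and is no camera call; for the wrist camera it gives the pose at the moment of the call.
- job_done(): hands the job in, once; it reports no verdict.
Trained networks look in the newest picture that a camera, given by its name, has taken for a name from the list of things; names that differ only in an ending like _2 or _b are one class to them, and where a whole thing is asked for, a point or a joint stands for the part that bears it (a point fixed in the world has none). Each returns a list of dicts, best first, with "score" (0 to 1); they miss things now and then, are a little off and sometimes report something else, mostly with a low value. They report only what shows in the picture. A call takes as long as a camera call. They do not tell look-alikes from the thing itself.
- spot_in(camera, target): "rect" ([left, top, right, bottom] in pixels, round what is visible of it).
- regions_of(camera, target): "region" (384x512 bool, what is visible of it) and "rect" ([left, top, right, bottom] in pixels, round what is visible of it).
The state is a dict: "time": time; "q": joint angles; "qvel": joint speeds; "tau": joint torques, N m; "tool_pos": TCP position; "ee_rot": TCP orientation; "wrist_force": force on the tool from outside, world axes, zero at the start; "wrist_torque": the same for the moment, N m; "grip_width": finger opening in mm.
Only numpy, scipy, OpenCV 4.12 (cv2) and the standard library are available. Lean on these libraries where they do the work, as an engineer would, in place of code of your own. Each camera call takes 0.05 s, during which the arm holds its last target. There are 200 camera calls.

### The job

Swing the dispenser's spout round by its upright grip until its outlet is over the middle of the beaker that stands in front of it, leaving the beaker where it stands. Only then press the plunger gently down to its first soft stop, pause there for a second, press on through to the firm second stop, hold a moment without forcing it, and let the plunger come fully back up. Leave the spout over the beaker and do not disturb the other things.

Things in the scene. Friction and masses are not known exactly. Their poses are not given: they have to be found in the camera images.
- dispenser: Bench dispenser fixed to the worktop: grey foot plate 100 x 96 mm, slim metal column, white barrel (44 mm across, 136 mm high) and plunger, all on one vertical axis. Origin on that axis at the worktop, z up; its -x axis is the front. The flat round button on top (38 mm across) stands, unpressed, 172 to 206 mm above the worktop, depending on the volume setting; the exact height must be felt.
- spout (a joint): Swivel angle of the spout about the dispenser's vertical axis, rad. 0: spout points along the dispenser's -x (front); positive turns clockwise from above, towards the dispenser's +y side (the robot's left); limits -0.9 and 1.9. It stays where it is left (friction about 0.06 N m).
- grip (a point): Middle of the upright white grip on the end of the spout: vertical cylinder 14 mm in diameter from 142 to 184 mm above the worktop, 110 mm from the dispenser's axis; this point is 164 mm up. Below it a thin stem, then the level spout tube, 10 mm thick, whose top is 109 mm up.
- nozzle (a point): Outlet tip of the spout, straight below the grip, 110 mm from the dispenser's axis and 80 mm above the worktop (12 mm higher than the beaker's rim).
- plunger (a joint): First-stage travel of the plunger, m: 0 unpressed (up), 0.010 at the soft first stop; positive is down. A spring returns it. Takes about 1 N to start and 3 N at the first stop. Both stops lie at a fixed travel from the unpressed button, so they move up and down with the volume setting.
- blowout (a joint): Second-stage travel, m, beyond the first stop: 0 until the push on the button exceeds about 6.5 N, then it yields at 0.75 N per mm to the firm second stop at 0.006 (11 N; the button is then 16 mm down in all). Beyond that the stop is rigid; the mechanism must not be loaded with more than 22 N. A spring returns it.
- beaker_mid (a point): Centre, half-way up (34 mm), of a loose, light, clear glass beaker, about 54 mm across and 68 mm high, open at the top (mouth about 46 mm inside). It stands in front of the dispenser, its centre 104 to 116 mm from the dispenser's axis.
- vial: Bystander: small screw-capped sample vial, 25 mm across, 50 mm high, loose. Origin at the centre of its underside.
- dropper_bottle: Bystander: amber dropper bottle with black teat, 33 mm across, 106 mm high, loose. Origin at the centre of its underside.
- stopper: Bystander: rubber stopper, 32 mm across, 26 mm high, loose. Origin at the centre of its underside.
Things that resemble listed ones, but are neither listed nor needed, are in the scene too. There is more than one size of the dispenser; the job needs the larger.

How it is judged (in metres and radians):
On the way, in this order (a step that is already met when the one before it is completed fails the run):
1. the spout's outlet is over the beaker (within 15 mm of its centre), plunger still up (horizontal distance between nozzle and beaker_mid below 0.015 m and value of joint plunger below 0.002 m), for 0.3 s.
2. the plunger rests at the first stop: first stage down at least 8.8 mm, second stage less than 1.2 mm (horizontal distance between nozzle and beaker_mid below 0.015 m and value of joint plunger above 0.0088 m and value of joint blowout below 0.0012 m), for 0.5 s.
3. the plunger is held down at the second stop: second stage at least 5 of 6 mm (horizontal distance between nozzle and beaker_mid below 0.015 m and value of joint plunger above 0.0088 m and value of joint blowout above 0.005 m), for 0.3 s.
At the end, for the whole second after the job is handed in: The plunger is fully up again (first stage within 1.5 mm, second within 1 mm of zero), the spout rests with its outlet within 15 mm of the beaker's centre, seen from above, and the beaker stands upright (horizontal distance between nozzle and beaker_mid below 0.015 m and value of joint plunger below 0.0015 m and value of joint blowout below 0.001 m and angle between beaker_mid's own z axis and vertical below 0.1 rad and velocity of joint spout between -0.05 and 0.05 rad/s); the robot touches nothing.
It fails at once if the plunger is loaded with more than 22 N (contact force between plunger and anything else above 22 N).
It fails at once if the plunger is pressed (over 4 mm) with the outlet more than 20 mm off the beaker's centre (value of joint plunger above 0.004 m and horizontal distance between nozzle and beaker_mid above 0.02 m).
It fails at once if the beaker is shoved by more than 15 mm or tipped (distance of beaker_mid from where it was at the start of the episode above 0.015 m or angle between beaker_mid's own z axis and vertical above 0.3 rad).
It fails at once if a bystander is moved by more than 20 mm (distance of any of vial, dropper_bottle, stopper from where it was at the start of the episode above 0.02 m).
It also fails if it takes over 61 s, if anything falls off the work surface, if the arm or the gripper's body presses on something with over 40 N, if the wrist force passes 120 N, or if a joint passes its speed limit or range.

## Working session

There is one attempt and no reset: what is moved stays moved. The work goes in short steps, Python scripts to look and compute and a tool call to move; the robot and the scene stay as the last step left them, time stands still between calls to the robot, and variables do not carry over. Pictures are saved under pics/ and viewed, about 8 in all and at most 12, crops included, and the job is handed in when it is done.

Besides the shell and the picture viewer there is one more tool, called by a JSON object that holds its "method" and its "body", one argument or row to a line. carry_out: Moves the arm, as the interface text tells. Its arguments: {"type":"object","properties":{"increments":{"type":"array","items":{"type":"array"}},"force":{"type":"number"}},"required":["increments"]}

```bash
mkdir -p pics; cat > h.py <<'E'
import numpy as np, cv2
from station import *
def pts(cam,mask,depth):
    P=camera_params(cam);K=np.array(P["mtx"]);V=np.array(P["view"])
    v,u=np.nonzero(mask&(depth>0));d=depth[v,u]
    c=np.stack([(u-K[0,2])/K[0,0]*d,(v-K[1,2])/K[1,1]*d,d,np.ones_like(d)])
    return (np.linalg.inv(V)@c)[:3].T
def save(im,n): cv2.imwrite("pics/"+n+".png",im[:,:,::-1])
E
python3 - <<'E'
from h import *
o=get_obs();print(o)
for c in ["scene","side"]:
    im,d=get_image(c);save(im,c+"0")
    for t in ["dispenser","spout","grip","plunger","beaker_mid","vial","dropper_bottle","stopper"]:
        for r in regions_of(c,t)[:3]:
            p=pts(c,r["region"],d)
            if len(p): print(c,t,round(r["score"],2),np.round(r["rect"]),np.round(np.median(p,0)),np.round(np.percentile(p,3,axis=0)),np.round(np.percentile(p,97,axis=0)))
a=cv2.imread("pics/scene0.png");b=cv2.imread("pics/side0.png");cv2.imwrite("pics/both0.png",cv2.resize(np.vstack([a,b]),(448,672))[:600] if 0 else cv2.resize(np.hstack([a,b]),(800,300)))
E
```

```text
{'time': 0.0, 'q': array([-1.34109491e+00,  2.45831125e-01,  1.55899392e+00,  1.61393270e-05,
        1.33868351e+00, -1.74132292e-01]), 'qvel': array([0.00127711, 0.00094943, 0.0004387 , 0.00045128, 0.00102504,
       0.00089856]), 'tau': array([-1.65101078e-04, -4.29509103e+01, -3.26126647e+01, -1.66063496e-04,
        5.38277876e-03,  5.70835880e-06]), 'tool_pos': array([ 255.27928378, -597.18102772,  230.18020938]), 'ee_rot': array([-1.75312271,  1.56888037,  1.79229993]), 'wrist_force': array([-0.13585959, -0.03399646,  0.10003592]), 'wrist_torque': array([0.06404359, 0.03981381, 0.02933923]), 'grip_width': 85.25217953438694}
scene dispenser 0.96 [227. 187. 263. 231.] [ 532. -252.   75.] [ 516. -343.    1.] [ 642. -156.  180.]
scene dispenser 0.64 [263. 186. 268. 198.] [ 605. -414.   12.] [ 592. -440.    9.] [ 620. -397.   15.]
scene spout 0.64 [229. 184. 261. 222.] [ 528. -179.  111.] [ 515. -272.   91.] [ 544. -155.  183.]
scene grip 0.85 [231. 185. 264. 222.] [ 528. -175.  111.] [ 515. -272.   93.] [ 540. -155.  184.]
scene grip 0.48 [247. 168. 259. 179.] [ 533. -266.  182.] 
[... 823 characters left out ...]
.]
side grip 0.42 [323. 185. 340. 206.] [ 526. -435.   80.] [ 502. -465.    8.] [ 608. -421.  136.]
side plunger 0.71 [243. 170. 287. 200.] [ 529. -173.  107.] [ 516. -282. -158.] [ 843. -152.  183.]
side beaker_mid 0.88 [278. 221. 299. 245.] [ 419. -278.   41.] [ 404. -301.    4.] [ 455. -256.   67.]
side vial 0.62 [213. 222. 222. 239.] [459. -67.  33.] [453. -78.   1.] [478. -55.  51.]
side vial 0.38 [243. 176. 295. 227.] [ 525. -261.   20.] [ 496. -312.   12.] [ 574. -162.  169.]
side dropper_bottle 0.6 [364. 190. 379. 218.] [ 510. -559.   47.] [ 502. -575.    3.] [ 524. -547.   97.]
side dropper_bottle 0.33 [245. 174. 294. 227.] [ 527. -258.   23.] [ 494. -312.    4.] [ 585. -159.  165.]
```

View pics/scene0.png

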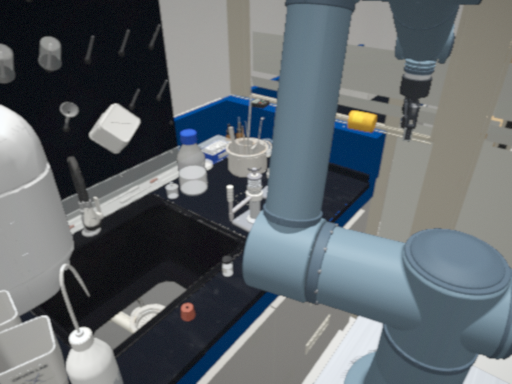

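View pics/side0.png

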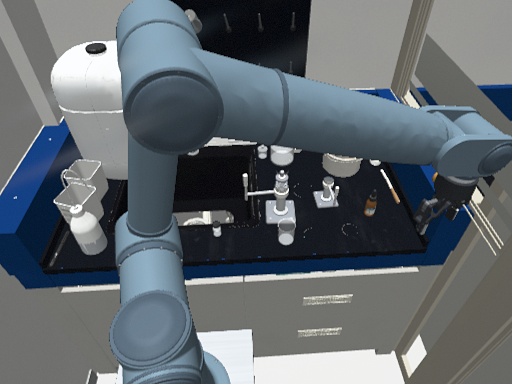

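The large dispenser (side image about 281,200) has its spout pointing left, to the grip at about (246,180). The beaker is at (287,232), the small look-alike at (326,195), the bottle at (371,204) and the vial at (217,230). Next I'll work out the tool axes and move in for a close look.

```bash
cat >> h.py <<'E'
from scipy.spatial.transform import Rotation as Ro
def go(tx,ty,tz):
    o=get_obs();R=Ro.from_euler("xyz",o["ee_rot"]).as_matrix()
    print("t",round(o["time"],2),"pos",np.round(o["tool_pos"],1),"F",np.round(o["wrist_force"],2),"w",round(o["grip_width"],1))
    print("R",np.round(R,3).tolist(),"need",np.round(R.T@(np.array([tx,ty,tz])-o["tool_pos"]),1))
E
python3 - <<'E'
from h import *
go(400,-250,380)
P=camera_params("wrist");V=np.linalg.inv(P["view"]);print(V.round(2),P["mtx"])
E
```

```text
t 0.9 pos [ 255.4 -597.7  231.3] F [ 0.35 -0.62 -0.47] w 85.3
R [[0.0, 0.393, -0.92], [-0.0, -0.92, -0.393], [-1.0, 0.0, 0.0]] need [-148.7 -263.  -269.6]
[[ 3.9000e-01 -8.7000e-01 -2.9000e-01  3.3052e+02]
 [-9.2000e-01 -3.7000e-01 -1.2000e-01 -5.6583e+02]
 [ 0.0000e+00  3.2000e-01 -9.5000e-01  3.7364e+02]
 [ 0.0000e+00  0.0000e+00  0.0000e+00  1.0000e+00]] [[339.53091025   0.         260.16909914]
 [  0.         339.53091025 193.65345402]
 [  0.           0.           1.        ]]
```

{"method": "carry_out", "body": {
  "increments": [
    [[-30,-24,-29],0,-1],
    [[-30,-24,-29],0,-1],
    [[-30,-24,-29],0,-1],
    [[-20,-24,-29],0,-1],
    [[-20,-24,-29],0,-1]
  ]
}}

```text
time: 1.4
tool_pos: [341.4, -427.1, 360.5]
ee_rot: [-1.698, 1.561, 1.84]
wrist_force: [0.8, -0.0, 0.5]
grip_width: 85.5
```

{"method": "carry_out", "body": {
  "increments": [
    [[-10,-24,-29],0,-1],
    [[-10,-24,-29],0,-1],
    [[0,-24,-29],0,-1],
    [[0,-24,-29],0,-1],
    [[0,-24,-29],0,-1]
  ]
}}

```text
time: 1.9
tool_pos: [432.2, -254.5, 388.8]
ee_rot: [2.818, 1.566, 0.071]
wrist_force: [0.1, -0.5, -0.1]
grip_width: 85.2
```

{"method": "carry_out", "body": {
  "increments": [
    [[0,-10,-12],0,-1],
    [[0,0,0],0,-1],
    [[0,0,0],0,-1],
    [[0,0,0],0,-1],
    [[0,0,0],0,-1]
  ]
}}

```text
time: 2.4
tool_pos: [440.3, -238.1, 389.7]
ee_rot: [2.592, 1.564, -0.151]
wrist_force: [-0.0, -0.0, -0.8]
grip_width: 85.4
```

```bash
python3 - <<'E'
from h import *
go(425,-260,380)
c="wrist"
im,d=get_image(c);save(im,"w1")
np.save("w1d.npy",d)
for t in ["dispenser","spout","grip","plunger","beaker_mid","vial","dropper_bottle","stopper"]:
    for r in regions_of(c,t)[:2]:
        p=pts(c,r["region"],d)
        if len(p): print(c,t,round(r["score"],2),np.round(r["rect"]),np.round(np.median(p,0)),np.round(np.percentile(p,3,axis=0)),np.round(np.percentile(p,97,axis=0)))
a=pts(c,d>0,d)
for lo,hi,n in [(172,215,"tall"),(12,17,"-"),(60,72,"rim"),(99,112,"tube"),(4,30,"low")]:
    s=a[(a[:,2]>lo)&(a[:,2]<hi)&(a[:,0]<640)&(a[:,0]>380)&(a[:,1]>-360)&(a[:,1]<-130)]
    if len(s): print(n,len(s),np.round(np.percentile(s,[2,50,98],axis=0)).tolist())
E
```

```text
t 2.4 pos [ 440.3 -238.1  389.7] F [-0.03 -0.04 -0.85] w 85.4
R [[0.006, 0.389, -0.921], [-0.001, -0.921, -0.389], [-1.0, 0.003, -0.005]] need [ 9.6 14.2 22.7]
wrist dispenser 0.79 [387.  58. 463. 174.] [ 584. -427.   12.] [ 507. -461.    2.] [ 626. -398.  124.]
wrist dispenser 0.57 [217.  36. 353. 131.] [ 532. -250.   16.] [ 492. -313.   10.] [ 586. -163.  183.]
wrist spout 0.93 [219.  40. 315. 106.] [ 534. -202.  109.] [ 520. -261.   17.] [ 552. -157.  184.]
wrist spout 0.63 [406.  82. 447. 167.] [ 538. -432.   81.] [ 505. -438.   71.] [ 602. -415.  138.]
wrist grip 0.68 [216.  37. 312. 103.] [ 534. -196.  108.] [ 525. -255. -210.] [ 552. -143.  184.]
wrist grip 0.64 [407.  81. 444. 169.] [ 544. -433.   81.] [ 503. -480.   -1.] [ 602. -415.  138.]
wrist plunger 0.7 [325.  80. 333.  94.] [ 539. -270.  184.] [ 533. -276.  168.] [ 544. -265.  185.]
wrist beaker_mid 0.75 [261. 138. 304. 180.] [ 424. -282.   22.] [ 404. -302.   -0.] [ 455. -254.   69.]
wrist vial 0.94 [145.  65. 170.  82.] [469. -70.  49.] [458. -78.   8.] [479. -56.  51.]
wrist vial 0.65 [213.  38. 314. 106.] [ 534. -198.  109.] [ 521. -259.  105.] [ 544. -157.  184.]
wrist dropper_bottle 0.77 [455. 156. 509. 190.] [ 521. -552.   55.] [ 507. -563.    4.] [ 536. -546.  104.]
wrist stopper 0.85 [35. 30. 65. 56.] [452.  80.  24.] [438.  72.   1.] [465.  97.  27.]
tall 373 [[525.0, -275.0, 174.0], [535.0, -167.0, 184.0], [545.0, -155.0, 191.0]]
- 2495 [[490.0, -315.0, 13.0], [524.0, -257.0, 15.0], [587.0, -225.0, 17.0]]
rim 360 [[405.0, -303.0, 61.0], [427.0, -285.0, 67.0], [458.0, -252.0, 69.0]]
tube 789 [[518.0, -270.0, 104.0], [535.0, -214.0, 108.0], [555.0, -166.0, 112.0]]
low 3871 [[415.0, -314.0, 4.0], [523.0, -251.0, 15.0], [609.0, -152.0, 25.0]]
```

View pics/w1.png

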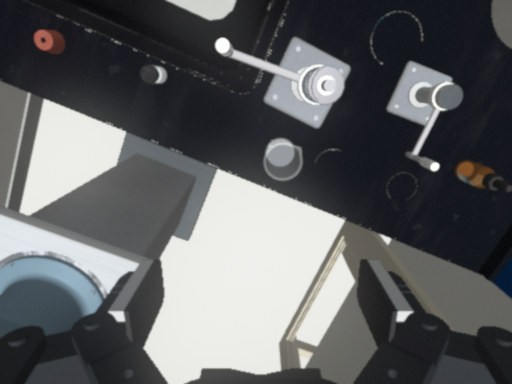

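The wrist view shows the large dispenser at about (318,85), its grip at (222,46), the beaker at (283,158), and the small look-alike at the right. I'll refine the axis, grip and beaker positions from this depth picture.

```bash
python3 - <<'E'
from h import *
d=np.load("w1d.npy");a=pts("wrist",d>0,d)
def sel(x0,x1,y0,y1,z0,z1,n):
    s=a[(a[:,0]>x0)&(a[:,0]<x1)&(a[:,1]>y0)&(a[:,1]<y1)&(a[:,2]>z0)&(a[:,2]<z1)]
    if len(s)>5:
        (cx,cy),r=cv2.minEnclosingCircle(s[:,:2].astype(np.float32));print(n,len(s),s.mean(0).round(1),"circ",round(cx),round(cy),round(r,1),"z",np.percentile(s[:,2],[5,50,95]).round(1))
    return s
sel(500,580,-320,-220,115,220,"top all")
for z in range(120,215,8): sel(500,580,-320,-220,z,z+8,z)
sel(500,580,-180,-140,178,190,"grip top")
sel(380,480,-330,-230,60,72,"rim")
s=sel(470,620,-340,-200,9,20,"foot")
print(cv2.minAreaRect(s[:,:2].astype(np.float32)))
im=cv2.imread("pics/w1.png")[30:200,200:370]
cv2.imwrite("pics/w1c.png",cv2.resize(im,None,fx=3.4,fy=3.4,interpolation=cv2.INTER_CUBIC))
E
```

```text
top all 1335 [ 538.6 -267.4  161.2] circ 539 -269 21.0 z [125.6 163.6 184.3]
120 138 [ 535.  -257.4  125.4] circ 539 -268 19.8 z [121.9 125.7 127.4]
128 44 [ 534.9 -254.5  132.5] circ 537 -260 18.9 z [128.3 132.7 135.3]
136 9 [ 533.2 -255.4  138.6] circ 535 -256 7.9 z [136.5 137.3 142.7]
152 9 [ 537.1 -254.8  158.8] circ 536 -260 16.0 z [157.8 158.8 159.8]
160 947 [ 539.4 -269.8  163.8] circ 539 -270 19.6 z [162.  163.6 166.5]
168 15 [ 537.7 -266.   172.4] circ 539 -269 5.8 z [169.4 172.4 175.2]
176 83 [ 538.9 -269.2  182.7] circ 539 -270 6.1 z [177.7 183.4 183.9]
184 84 [ 537.8 -265.8  186. ] circ 537 -261 16.1 z [184.1 184.8 191.2]
grip top 186 [ 532.  -161.   183.3] circ 532 -161 6.9 z [181.1 183.4 184.8]
rim 360 [ 429.4 -280.5   66.4] circ 433 -279 29.4 z [62.2 67.1 69. ]
foot 2843 [ 537.7 -262.5   15.3] circ 539 -270 65.8 z [12.4 15.5 17.4]
((539.440673828125, -270.5966796875), (96.07928466796875, 99.8791732788086), 87.02932739257812)
```

View pics/w1c.png

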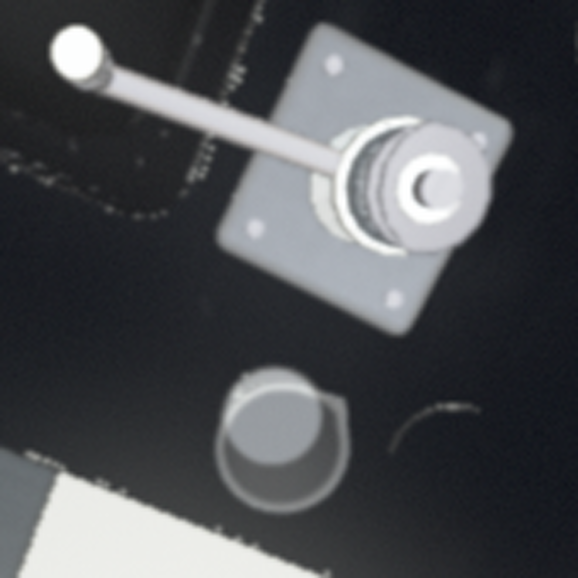

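Fitted positions: axis (539,-269.5), grip (532,-161, r 109 from the axis) and beaker (431.5,-277.5, 108 from the axis). All three fit the sizes given. I'll turn the jaws tangential to the swing and descend partway.

{"method": "carry_out", "body": {
  "increments": [
    [[10,0,0],-0.14,-1],
    [[10,0,0],-0.14,-1],
    [[10,0,0],-0.14,-1],
    [[10,0,0],-0.14,-1],
    [[10,0,0],-0.14,-1]
  ]
}}

```text
time: 3.35
tool_pos: [441.8, -237.9, 340.4]
ee_rot: [1.633, 1.56, -0.38]
wrist_force: [0.4, -0.2, 0.4]
grip_width: 85.4
```

{"method": "carry_out", "body": {
  "increments": [
    [[10,0,0],-0.14,-1],
    [[10,0,0],-0.14,-1],
    [[10,0,0],-0.14,-1],
    [[10,0,0],-0.12,-1],
    [[0,0,0],0,-1]
  ]
}}

```text
time: 3.85
tool_pos: [441.7, -237.3, 297.2]
ee_rot: [1.174, 1.563, -0.275]
wrist_force: [0.4, 0.7, -0.6]
grip_width: 85.1
```

```bash
python3 - <<'E'
from h import *
go(532,-161,240)
E
```

```text
t 3.85 pos [ 441.7 -237.3  297.2] F [ 0.37  0.69 -0.57] w 85.1
R [[0.008, 0.993, 0.121], [-0.002, 0.122, -0.993], [-1.0, 0.008, 0.003]] need [ 57.7  98.4 -64.9]
```

{"method": "carry_out", "body": {
  "increments": [
    [[10,26,-18],0,-1],
    [[10,26,-18],0,-1],
    [[10,24,-16],0,-1],
    [[15,20,-14],0,-1],
    [[10,0,0],0,-1]
  ]
}}

```text
time: 4.35
tool_pos: [534.8, -160.2, 246.2]
ee_rot: [1.008, 1.554, -0.459]
wrist_force: [0.1, -0.4, -1.0]
grip_width: 85.4
```

```bash
python3 - <<'E'
from h import *
go(532,-161,148)
im,d=get_image("wrist");save(im,"w2")
a=pts("wrist",d>0,d)
s=a[(a[:,2]>176)&(a[:,2]<190)&(a[:,0]>500)&(a[:,0]<560)&(a[:,1]>-190)&(a[:,1]<-135)]
print(len(s),s.mean(0),cv2.minEnclosingCircle(s[:,:2].astype(np.float32)))
s=a[(a[:,2]>158)&(a[:,2]<220)&(a[:,0]>510)&(a[:,0]<570)&(a[:,1]>-300)&(a[:,1]<-240)]
print(len(s),np.percentile(s,[1,10,50,90,99],axis=0).round(1) if len(s) else "")
E
```

```text
t 4.35 pos [ 534.8 -160.2  246.2] F [ 0.09 -0.41 -1.04] w 85.4
R [[0.015, 0.994, 0.104], [-0.007, 0.104, -0.995], [-1.0, 0.014, 0.009]] need [98.2 -4.3 -0.3]
366 [ 530.05544365 -160.37425217  181.35954931] ((530.1029663085938, -161.179931640625), 6.898420333862305)
1682 [[ 519.1 -286.3  158.4]
 [ 523.4 -275.3  160.8]
 [ 536.5 -264.1  162.4]
 [ 550.  -253.5  186.7]
 [ 554.7 -252.1  189.9]]
```

View pics/w2.png

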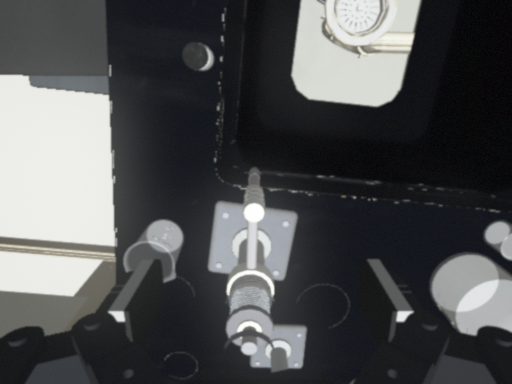

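The wrist view shows the grip at (254,212), well between the open fingers and lined up along the spout. Next I'll descend and cage it.

{"method": "carry_out", "body": {
  "increments": [
    [[20,-2,0],0,-1],
    [[20,-2,0],0,-1],
    [[20,0,0],0,-1],
    [[20,0,0],0,-1],
    [[14,0,0],0,-1]
  ]
}}

```text
time: 4.9
tool_pos: [531.1, -166.8, 153.6]
ee_rot: [0.893, 1.547, -0.584]
wrist_force: [-0.9, 0.7, -0.3]
grip_width: 85.4
```

{"method": "carry_out", "body": {
  "increments": [
    [[2,0,0],0,0.4],
    [[0,0,0],0,0.4],
    [[0,0,0],0,0.4],
    [[0,0,0],0,0.4],
    [[0,0,0],0,0.4]
  ]
}}

```text
time: 5.4
tool_pos: [531.3, -168.8, 153.6]
ee_rot: [0.886, 1.545, -0.595]
wrist_force: [0.3, -0.2, -0.2]
grip_width: 25.4
```

```bash
python3 - <<'E'
from h import *
go(531,-161,148)
im,d=get_image("wrist");save(im,"w3")
E
```

```text
t 5.4 pos [ 531.3 -168.8  153.6] F [ 0.28 -0.16 -0.21] w 25.4
R [[0.021, 0.996, 0.089], [-0.014, 0.089, -0.996], [-1.0, 0.02, 0.016]] need [ 5.5  0.3 -7.9]
```

View pics/w3.png

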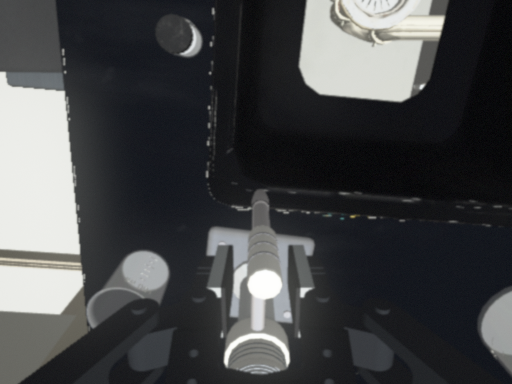

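The fingers now straddle the grip at (264,285), with the TCP about 8 mm too far inward. I'll correct that radially, then swing along the arc.

{"method": "carry_out", "body": {
  "increments": [
    [[2,0,-5],0,0.4],
    [[2,0,-3],0,0.4],
    [[0,-6,0],-0.05,0.4],
    [[0,-11,0.5],-0.1,0.4],
    [[0,-11,0.5],-0.1,0.4]
  ]
}}

```text
time: 5.95
tool_pos: [504.3, -165.1, 149.5]
ee_rot: [0.657, 1.542, -0.563]
wrist_force: [1.3, 0.1, 0.0]
grip_width: 26.0
```

```bash
cat >> h.py <<'E'
def arc():
    o=get_obs();p=o["tool_pos"];R=Ro.from_euler("xyz",o["ee_rot"]).as_matrix()
    v=p[:2]-[539,-269.5];th=np.arctan2(v[1],-v[0]);j=np.arctan2(R[1,1],R[0,1])
    # want jaw angle = pi/2 - th
    print("t",o["time"],"z",p[2].round(1),"r",np.hypot(*v).round(1),"th",th.round(3),"jaw err",(j-(np.pi/2-th)).round(3),"F",o["wrist_force"].round(1),"tilt",R[:2,0].round(3),"w",round(o["grip_width"],1))
E
python3 -c "
from h import *;arc()"
```

```text
t 5.95 z 149.5 r 110.0 th 1.25 jaw err 0.03 F [1.3 0.1 0. ] tilt [ 0.025 -0.016] w 26.0
```

{"method": "carry_out", "body": {
  "increments": [
    [[0,-11,0.7],-0.1,0.4],
    [[0,-11,0.7],-0.1,0.4],
    [[0,-11,0.7],-0.1,0.4],
    [[0,-11,0.7],-0.1,0.4],
    [[0,-11,0.7],-0.1,0.4]
  ]
}}

```text
time: 6.45
tool_pos: [458.9, -194.9, 148.7]
ee_rot: [0.213, 1.541, -0.483]
wrist_force: [1.1, 0.6, 0.4]
grip_width: 25.3
```

```bash
python3 -c "
from h import *;arc()"
```

```text
t 6.45 z 148.7 r 109.5 th 0.75 jaw err 0.054 F [1.1 0.6 0.4] tilt [ 0.027 -0.014] w 25.3
```

{"method": "carry_out", "body": {
  "increments": [
    [[0,-11,0.5],-0.1,0.4],
    [[0,-11,0.5],-0.1,0.4],
    [[0,-11,0.5],-0.1,0.4],
    [[0,-11,0.5],-0.1,0.4],
    [[0,-11,0.5],-0.1,0.4]
  ]
}}

```text
time: 6.95
tool_pos: [434.0, -242.4, 147.8]
ee_rot: [-0.207, 1.543, -0.379]
wrist_force: [0.2, 0.3, -0.2]
grip_width: 25.7
```

{"method": "carry_out", "body": {
  "increments": [
    [[0,-11,0.5],-0.1,0.4],
    [[0,-8,0.4],-0.08,0.4],
    [[0,-7,0.3],-0.08,0.4],
    [[0,0,0],0,0.4],
    [[0,0,0],0,0.4]
  ]
}}

```text
time: 7.45
tool_pos: [431.9, -267.6, 146.8]
ee_rot: [-0.393, 1.546, -0.296]
wrist_force: [0.4, 0.3, 0.6]
grip_width: 25.6
```

```bash
python3 - <<'E'
from h import *
arc()
im,d=get_image("wrist");save(im,"w4")
a=pts("wrist",d>0,d)
s=a[(a[:,2]>178)&(a[:,2]<190)&(a[:,0]>405)&(a[:,0]<455)&(a[:,1]>-300)&(a[:,1]<-245)]
if len(s): print(len(s),s.mean(0),cv2.minEnclosingCircle(s[:,:2].astype(np.float32)))
E
```

```text
t 7.45 z 146.8 r 107.1 th 0.018 jaw err 0.115 F [0.4 0.3 0.6] tilt [ 0.024 -0.007] w 25.6
2703 [ 426.37402769 -266.70657858  183.56530301] ((422.22369384765625, -272.39544677734375), 27.9705753326416)
```

View pics/w4.png

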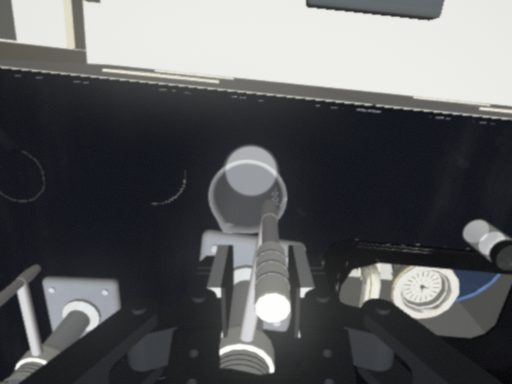

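The outlet isn't centred yet: the grip is at (273,303) and the beaker rim centre at about (248,197). I'll intersect those rays with the known heights.

```bash
cat >> h.py <<'E'
def ray(cam,u,v,z):
    P=camera_params(cam);C=np.linalg.inv(P["view"]);r=C[:3,:3]@np.linalg.inv(P["mtx"])@[u,v,1];o=C[:3,3]
    return (o+r*(z-o[2])/r[2])[:2].round(1)
E
python3 -c "
from h import *;print(ray('wrist',273,305,184),ray('wrist',248,197,68),ray('wrist',255,262,184))"
```

```text
[ 427.2 -263.1] [ 429.5 -277.2] [ 409.9 -271.4]
```

{"method": "carry_out", "body": {
  "increments": [
    [[0,-5,0],0,0.4],
    [[0,-5,0],0,0.4],
    [[0,-4,0],0,0.4],
    [[0,0,0],0,0.4],
    [[0,0,0],0,0.4]
  ]
}}

```text
time: 8.0
tool_pos: [433.3, -281.4, 146.6]
ee_rot: [-0.362, 1.547, -0.266]
wrist_force: [-0.9, 0.0, -0.4]
grip_width: 25.9
```

```bash
python3 - <<'E'
from h import *
arc()
im,d=get_image("wrist");save(im,"w5")
g=im[270:350,210:320].astype(int).min(2)>235
n,l,st,c=cv2.connectedComponentsWithStats(g.astype(np.uint8))
for i in range(1,n):
    if st[i,4]>80: u,v=c[i]+[210,270];print(st[i],u,v,ray("wrist",u,v,184))
E
```

```text
t 8.0 z 146.6 r 106.3 th -0.113 jaw err -0.016 F [-0.9  0.  -0.4] tilt [ 0.023 -0.006] w 25.9
[ 49  20  34  29 761] 275.21419185282525 304.5873850197109 [ 428.1 -276.3]
[ 34  75  36   5 109] 260.9357798165138 347.3761467889908 [ 448.4 -279.6]
```

View pics/w5.png

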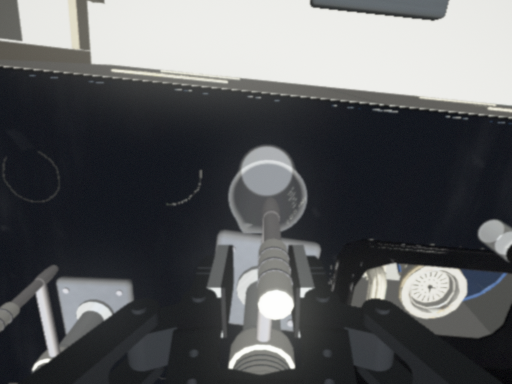

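The outlet is now over the beaker to within about 2 mm: grip (428,-276), beaker (430,-277). Now open and lift clear.

{"method": "carry_out", "body": {
  "increments": [
    [[0,-4,0],0,0.2],
    [[0,0,0],0,-0.2],
    [[0,0,0],0,-0.2],
    [[-20,0,0],0,-0.2],
    [[-30,0,0],0,-0.2]
  ]
}}

```text
time: 8.55
tool_pos: [430.6, -283.4, 193.3]
ee_rot: [-0.084, 1.554, 0.012]
wrist_force: [0.4, -0.6, 0.5]
grip_width: 51.3
```

{"method": "carry_out", "body": {
  "increments": [
    [[-35,0,0],0,-0.2],
    [[-35,0,0],0,1],
    [[-20,0,0],0,1],
    [[0,0,0],0,1],
    [[0,0,0],0,1]
  ]
}}

```text
time: 9.05
tool_pos: [429.8, -284.1, 290.3]
ee_rot: [-0.317, 1.549, -0.221]
wrist_force: [0.1, 1.5, -0.2]
grip_width: -0.2
```

```bash
python3 - <<'E'
from h import *
arc()
c="wrist"
im,d=get_image(c);save(im,"w6")
a=pts(c,d>0,d)
s=a[(a[:,2]>178)&(a[:,2]<190)&(a[:,0]>405)&(a[:,0]<455)&(a[:,1]>-305)&(a[:,1]<-245)]
if len(s): print(len(s),s.mean(0),cv2.minEnclosingCircle(s[:,:2].astype(np.float32)))
for z in (156,160,164,168,180,184,188):
  s=a[(a[:,2]>z)&(a[:,2]<z+4)&(a[:,0]>505)&(a[:,0]<575)&(a[:,1]>-305)&(a[:,1]<-235)]
  if len(s)>4: print(z,len(s),s.mean(0).round(1),cv2.minEnclosingCircle(s[:,:2].astype(np.float32)))
go(539,-269.5,215)
E
```

```text
t 9.05 z 290.3 r 110.2 th -0.133 jaw err -0.036 F [ 0.1  1.5 -0.2] tilt [ 0.021 -0.005] w -0.2
255 [ 427.60898048 -276.15506544  183.0122614 ] ((428.39447021484375, -275.9016418457031), 7.013725757598877)
t 9.1 pos [ 429.8 -284.1  290.1] F [-0.47  0.14  1.35] w -0.1
R [[0.021, -0.096, 0.995], [-0.005, 0.995, 0.096], [-1.0, -0.007, 0.021]] need [ 77.3   4.5 108.5]
```

View pics/w6.png

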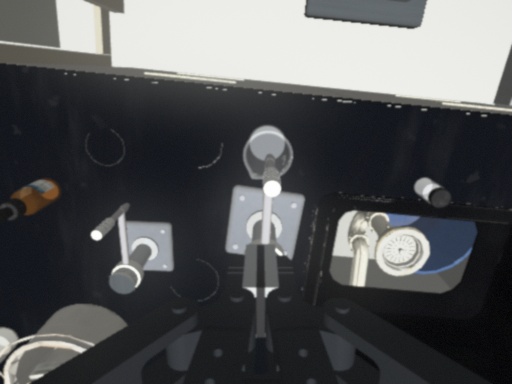

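The spout has stayed put over the beaker, with the grip at (272,188). Now I'll move above the button with the fingers shut.

{"method": "carry_out", "body": {
  "increments": [
    [[5,1,28],0,1],
    [[10,1,28],0,1],
    [[10,1,28],0,1],
    [[10,1,24],0,1],
    [[10,0,0],0,1]
  ]
}}

```text
time: 9.6
tool_pos: [538.8, -267.9, 237.5]
ee_rot: [0.013, 1.558, 0.107]
wrist_force: [-0.2, 0.8, 0.4]
grip_width: -0.1
```

```bash
python3 - <<'E'
from h import *
go(539,-269.5,200)
E
```

```text
t 9.6 pos [ 538.8 -267.9  237.5] F [-0.16  0.82  0.39] w -0.1
R [[0.013, -0.094, 0.995], [0.001, 0.996, 0.094], [-1.0, 0.0, 0.013]] need [37.5 -1.6 -0.5]
```

{"method": "carry_out", "body": {
  "increments": [
    [[15,-1,0],0,1],
    [[15,0,0],0,1],
    [[7,0,0],0,1],
    [[0,0,0],0,1],
    [[0,0,0],0,1]
  ]
}}

```text
time: 10.1
tool_pos: [534.8, -267.5, 191.4]
ee_rot: [0.944, 1.562, 1.036]
wrist_force: [2.1, 0.6, 0.1]
grip_width: 0.1
```

```bash
cat >> h.py <<'E'
def feel(n=6):
    F=[];Z=[]
    for i in range(n):
        get_image("side");o=get_obs();F.append(o["wrist_force"]);Z.append(o["tool_pos"])
    print("t",round(o["time"],2),"F",np.mean(F,0).round(2),"sd",np.std(F,0).round(2),"pos",np.mean(Z,0).round(2),np.std(Z,0).round(2))
E
python3 -c "
from h import *;feel();go(539,-269.5,190)"
```

```text
t 10.4 F [-0.54  0.36  0.73] sd [0.58 0.4  0.48] pos [ 535.09 -267.7   191.98] [0.12 0.04 0.18]
t 10.4 pos [ 535.2 -267.7  191.9] F [-0.91 -0.29  0.12] w 0.0
R [[0.005, -0.093, 0.996], [0.007, 0.996, 0.093], [-1.0, 0.006, 0.005]] need [ 1.9 -2.2  3.6]
```

{"method": "carry_out", "body": {
  "increments": [
    [[0,-1,3],0,1],
    [[2,0,0],0,1],
    [[0,0,0],0,1],
    [[2,0,0],0,1],
    [[0,0,0],0,1]
  ]
}}

```text
time: 10.9
tool_pos: [539.3, -268.9, 188.9]
ee_rot: [0.558, 1.562, 0.651]
wrist_force: [-1.2, -0.2, 0.8]
grip_width: 0.1
```

```bash
python3 -c "
from h import *;feel();go(539,-269.5,183)"
```

```text
t 11.2 F [-0.55  0.28  1.41] sd [0.3  0.45 0.47] pos [ 539.24 -268.92  189.2 ] [0.01 0.01 0.04]
t 11.2 pos [ 539.2 -268.9  189.2] F [-0.47  0.11  1.  ] w -0.0
R [[0.007, -0.093, 0.996], [0.005, 0.996, 0.093], [-1.0, 0.004, 0.007]] need [ 6.2 -0.6 -0.3]
```

{"method": "carry_out", "body": {
  "increments": [
    [[2,0,0],0,1],
    [[0,0,0],0,1],
    [[0,0,0],0,1],
    [[0,0,0],0,1],
    [[0,0,0],0,1]
  ]
}}

```text
time: 11.7
tool_pos: [539.3, -269.0, 187.3]
ee_rot: [0.523, 1.562, 0.616]
wrist_force: [-0.6, 0.0, 0.7]
grip_width: -0.0
```

```bash
python3 -c "
from h import *;feel(8)"
```

```text
t 12.1 F [-0.78  0.33  1.46] sd [0.59 0.68 0.33] pos [ 539.29 -268.96  187.29] [0.01 0.01 0.02]
```

{"method": "carry_out", "body": {
  "increments": [
    [[2,0,0],0,1],
    [[0,0,0],0,1],
    [[0,0,0],0,1],
    [[0,0,0],0,1],
    [[0,0,0],0,1]
  ]
}}

```text
time: 12.6
tool_pos: [539.3, -269.0, 185.3]
ee_rot: [0.517, 1.562, 0.611]
wrist_force: [-0.9, -0.1, 1.3]
grip_width: -0.2
```

```bash
python3 -c "
from h import *;feel(8)"
```

```text
t 13.0 F [-0.85  0.43  2.03] sd [0.39 0.37 0.64] pos [ 539.33 -268.97  185.27] [0.01 0.01 0.01]
```

Force has been rising at about 0.25 N/mm since z≈191, which is the first-stage spring. I'll continue to the soft stop.

{"method": "carry_out", "body": {
  "increments": [
    [[2,0,0],0,1],
    [[0,0,0],0,1],
    [[0,0,0],0,1],
    [[0,0,0],0,1],
    [[0,0,0],0,1]
  ]
}}

```text
time: 13.5
tool_pos: [539.3, -269.0, 183.2]
ee_rot: [0.511, 1.562, 0.604]
wrist_force: [-0.9, 0.3, 2.8]
grip_width: -0.1
```

```bash
python3 -c "
from h import *;feel(8)"
```

```text
t 13.9 F [-1.02  0.73  2.82] sd [0.33 0.33 0.41] pos [ 539.36 -268.98  183.22] [0.01 0.01 0.02]
```

{"method": "carry_out", "body": {
  "increments": [
    [[1,0,0],0,1],
    [[0,0,0],0,1],
    [[0,0,0],0,1],
    [[0,0,0],0,1],
    [[0,0,0],0,1]
  ]
}}

```text
time: 14.4
tool_pos: [539.4, -269.0, 182.3]
ee_rot: [0.503, 1.562, 0.596]
wrist_force: [-2.0, 0.3, 3.2]
grip_width: 0.1
```

```bash
python3 -c "
from h import *;feel(8)"
```

```text
t 14.8 F [-0.79  0.63  2.68] sd [0.51 0.45 0.31] pos [ 539.37 -268.99  182.28] [0.01 0.01 0.01]
```

{"method": "carry_out", "body": {
  "increments": [
    [[1,0,0],0,1],
    [[0,0,0],0,1],
    [[0,0,0],0,1],
    [[0,0,0],0,1],
    [[0,0,0],0,1]
  ]
}}

```text
time: 15.3
tool_pos: [539.4, -269.0, 182.3]
ee_rot: [0.497, 1.563, 0.59]
wrist_force: [-1.1, 0.1, 3.7]
grip_width: -0.2
```

```bash
python3 -c "
from h import *;feel(10)"
```

```text
t 15.8 F [-1.25  0.31  3.38] sd [0.47 0.24 0.26] pos [ 539.41 -269.03  182.26] [0.01 0.01 0.02]
```

{"method": "carry_out", "body": {
  "increments": [
    [[0.7,0,0],0,1],
    [[0,0,0],0,1],
    [[0,0,0],0,1],
    [[0,0,0],0,1],
    [[0,0,0],0,1]
  ]
}}

```text
time: 16.3
tool_pos: [539.4, -269.1, 182.3]
ee_rot: [0.497, 1.563, 0.591]
wrist_force: [-2.0, 0.5, 3.2]
grip_width: 0.0
```

```bash
python3 -c "
from h import *;feel(10)"
```

```text
t 16.8 F [-1.61  0.58  3.8 ] sd [0.48 0.37 0.58] pos [ 539.43 -269.03  182.24] [0.01 0.02 0.02]
```

The TCP stopped at z = 182.25 while the force climbed to 3.8 N, so this is the soft first stop, held for over 1 s. Now on towards the second stop.

{"method": "carry_out", "body": {
  "increments": [
    [[2,0,0],0,1],
    [[2,0,0],0,1],
    [[2,0,0],0,1],
    [[2,0,0],0,1],
    [[2,0,0],0,1]
  ]
}}

```text
time: 17.3
tool_pos: [539.6, -269.2, 176.3]
ee_rot: [0.514, 1.564, 0.608]
wrist_force: [-3.9, 3.5, 10.0]
grip_width: 0.1
```

```bash
python3 -c "
from h import *;feel(4)"
```

```text
t 17.5 F [-4.4   2.31  9.51] sd [0.19 0.57 0.63] pos [ 539.62 -269.16  176.32] [0.01 0.01 0.09]
```

z=176.3 is 5.95 mm past the first stop at about 10 N, so this is essentially the second stop. One small nudge, then hold.

{"method": "carry_out", "body": {
  "increments": [
    [[1,0,0],0,1],
    [[1,0,0],0,1],
    [[0.5,0,0],0,1],
    [[0.5,0,0],0,1],
    [[0.5,0,0],0,1]
  ]
}}

```text
time: 18.0
tool_pos: [539.6, -269.1, 178.7]
ee_rot: [0.62, 1.565, 0.714]
wrist_force: [-3.9, 2.2, 8.9]
grip_width: -0.1
```

```bash
python3 -c "
from h import *;feel(8)"
```

```text
t 18.4 F [-3.84  2.14  8.23] sd [0.64 0.45 0.31] pos [ 539.58 -269.13  178.62] [0.02 0.01 0.06]
```

{"method": "carry_out", "body": {
  "increments": [
    [[2,0,0],0,1],
    [[2.5,0,0],0,1],
    [[2.5,0,0],0,1],
    [[2.5,0,0],0,1],
    [[2.5,0,0],0,1]
  ]
}}

```text
time: 18.9
tool_pos: [539.8, -269.3, 175.9]
ee_rot: [0.778, 1.566, 0.874]
wrist_force: [-7.5, 5.1, 16.5]
grip_width: -0.2
```

```bash
python3 -c "
from h import *;feel(10)"
```

```text
t 19.4 F [-7.76  4.57 16.09] sd [0.43 0.34 0.41] pos [ 539.83 -269.29  175.9 ] [0.01 0.01 0.02]
```

It held for 0.5 s at z=175.9, on the firm stop, at about 18 N in all, which is below 22 N. Release now.

{"method": "carry_out", "body": {
  "increments": [
    [[-2,0,0],0,1],
    [[-3,0,0],0,1],
    [[-4,0,0],0,1],
    [[-5,0,0],0,1],
    [[-5,0,0],0,1]
  ]
}}

```text
time: 19.9
tool_pos: [539.3, -268.9, 196.2]
ee_rot: [1.072, 1.566, 1.168]
wrist_force: [0.9, 0.3, 1.3]
grip_width: 0.1
```

{"method": "carry_out", "body": {
  "increments": [
    [[-10,0,0],0,1],
    [[-25,0,0],0,1],
    [[-30,0,0],0,1],
    [[-30,0,0],0,1],
    [[-20,0,0],0,1]
  ]
}}

```text
time: 20.4
tool_pos: [537.5, -268.1, 311.6]
ee_rot: [1.94, 1.559, 2.036]
wrist_force: [-0.8, 0.4, -0.3]
grip_width: -0.0
```

{"method": "carry_out", "body": {
  "increments": [
    [[0,0,-30],0,1],
    [[0,0,-40],0,1],
    [[0,0,-40],0,1],
    [[0,0,0],0,1],
    [[0,0,0],0,1]
  ]
}}

```text
time: 20.9
tool_pos: [426.6, -280.0, 318.5]
ee_rot: [0.595, 1.566, 0.692]
wrist_force: [0.4, 0.4, 0.4]
grip_width: -0.2
```

```bash
python3 - <<'E'
from h import *
feel(4)
c="wrist"
im,d=get_image(c);save(im,"w7")
a=pts(c,d>0,d)
s=a[(a[:,2]>176)&(a[:,2]<190)&(a[:,0]>405)&(a[:,0]<455)&(a[:,1]>-305)&(a[:,1]<-245)]
if len(s): print("grip",len(s),s.mean(0),cv2.minEnclosingCircle(s[:,:2].astype(np.float32)))
s=a[(a[:,2]>60)&(a[:,2]<72)&(a[:,0]>385)&(a[:,0]<475)&(a[:,1]>-325)&(a[:,1]<-230)]
if len(s): print("rim",len(s),np.percentile(s,[2,50,98],axis=0).round(1))
s=a[(a[:,2]>150)&(a[:,2]<215)&(a[:,0]>515)&(a[:,0]<565)&(a[:,1]>-295)&(a[:,1]<-245)]
if len(s): print("btn",len(s),np.percentile(s[:,2],[5,25,50,75,95]).round(1))
for t in ["beaker_mid","vial","dropper_bottle","stopper"]:
    for r in regions_of(c,t)[:1]:
        p=pts(c,r["region"],d)
        if len(p): print(t,round(r["score"],2),np.round(np.median(p,0)))
E
```

```text
t 21.1 F [-0.06  0.11 -0.37] sd [0.27 0.74 0.15] pos [ 427.24 -279.82  318.14] [0.29 0.08 0.19]
grip 219 [ 427.41580179 -276.01494642  182.84583691] ((428.361572265625, -275.8590393066406), 6.883920669555664)
rim 441 [[ 403.5 -303.2   61.1]
 [ 431.  -282.8   66.6]
 [ 456.2 -251.4   69. ]]
beaker_mid 0.96 [ 434. -279.   20.]
vial 0.57 [463. -72.  41.]
dropper_bottle 0.7 [ 514. -554.   56.]
stopper 0.43 [451.  73.   6.]
```

View pics/w7.png

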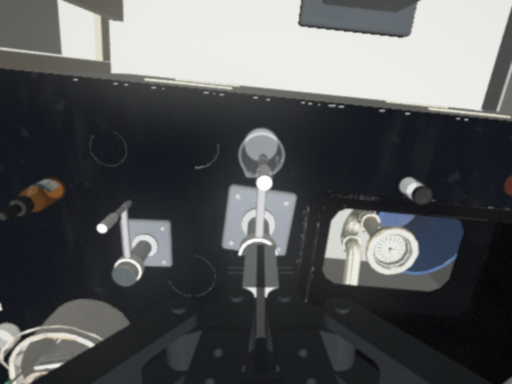

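Spout, beaker and bystanders are all where they should be (grip at 264,182 over the beaker at 262,152), and the arm is clear. Handing in.

```bash
python3 - <<'E'
from h import *
im,d=get_image("scene")
for r in regions_of("scene","plunger")[:1]:
    p=pts("scene",r["region"],d);print(r["score"],np.percentile(p,[3,50,97],axis=0).round(0))
print(job_done())
E
```

```text
the job is handed in; nothing more can be done
None
```

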